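Find the 11 N contact spring and fit it to the antenna selector

TASK

One of the three look-alike spring cartridges in the tester takes about 11 N to hold its cap level with the top of the brass gauge rod, the others are clearly too weak or too stiff: press caps down level with the rod with shut fingers, hold each there a second and read the force, until you have found the 11 N one. Lift that one out, stand it upright and fully home in the empty round socket of the antenna selector, and prove it there with one more press, its cap held for a second level with the top of the brass pin beside the socket, then let go. Never squash a cap more than about 4 mm below a mark, leave the other two standing in the tester, and do not disturb the things around.

Things in the scene. Friction and masses are not known exactly. Their poses are not given: they have to be found in the camera images.
- tester: Fixed spring tester: dark steel plate 130 (x) x 290 (y) x 18 mm, three round recesses 35 mm wide, 6 mm deep at x = +10 mm, y = -90, 0, +90 mm. Origin: centre of its underside, on the desk. A level brass gauge rod (6 mm thick, 270 mm long, along y) stands on two end posts (12 mm wide, 71 mm above the desk) at x = -45 mm.
- gauge (a point): Middle of the gauge rod's top line: its height (69 mm above the desk) is the marked height for the cap tops, 11 mm below a free cap top. The row of recesses runs parallel to it, 55 mm further along the tester's x.
- spring_a_center (a point): One of three look-alike loose spring cartridges: aluminium cup (32 mm wide, 44 mm high, foot bevelled), above it a flat brass cap (22 mm wide, 5 mm thick) on a coil spring; 68 mm from foot to free cap top, 0.14 kg. Stands upright in any one of the tester's recesses, weak, right or stiff. Point: centre of the cup, 22 mm above its foot, 46 mm below the free cap top; z up.
- spring_b_center (a point): One of three look-alike loose spring cartridges: aluminium cup (32 mm wide, 44 mm high, foot bevelled), above it a flat brass cap (22 mm wide, 5 mm thick) on a coil spring; 68 mm from foot to free cap top, 0.14 kg. Stands upright in any one of the tester's recesses, weak, right or stiff. Point: centre of the cup, 22 mm above its foot, 46 mm below the free cap top; z up.
- spring_c_center (a point): One of three look-alike loose spring cartridges: aluminium cup (32 mm wide, 44 mm high, foot bevelled), above it a flat brass cap (22 mm wide, 5 mm thick) on a coil spring; 68 mm from foot to free cap top, 0.14 kg. Stands upright in any one of the tester's recesses, weak, right or stiff. Point: centre of the cup, 22 mm above its foot, 46 mm below the free cap top; z up.
- spring_a_cap (a joint): How far the cap of spring_a is pressed down into its cup, in m: 0 free, 0.011 when the cap top is level with the top of the gauge rod while the cartridge stands in the tester, 0.018 coil-bound. The spring pushes back from the start (a fifth of its force at the mark) and its force grows evenly; at the mark about 4.5 N (weak), 11 N (right) or 17.5 N (stiff).
- spring_b_cap (a joint): How far the cap of spring_b is pressed down into its cup, in m: 0 free, 0.011 when the cap top is level with the top of the gauge rod while the cartridge stands in the tester, 0.018 coil-bound. The spring pushes back from the start (a fifth of its force at the mark) and its force grows evenly; at the mark about 4.5 N (weak), 11 N (right) or 17.5 N (stiff).
- spring_c_cap (a joint): How far the cap of spring_c is pressed down into its cup, in m: 0 free, 0.011 when the cap top is level with the top of the gauge rod while the cartridge stands in the tester, 0.018 coil-bound. The spring pushes back from the start (a fifth of its force at the mark) and its force grows evenly; at the mark about 4.5 N (weak), 11 N (right) or 17.5 N (stiff).
- socket (a point): Centre of the mouth of the empty round socket, level with the top of the selector's fixed grey block (150 x 150 x 30 mm, its centre 35 mm along +x): 34.5 mm wide, bevelled, 10 mm deep. Fully home, a cartridge's cup centre is 12 mm above this point. Five brass studs and a black lever, up to 30 mm above the block, on its +x part; free room along y on both sides of the socket.
- pin (a point): Centre of the flat top of an upright brass pin (8 mm wide) on the selector, 43 mm beyond the socket's centre along its x: its height (77 mm above the desk, 47 mm above the block) is the marked height for the cap top of a cartridge that is fully home in the socket, again 11 mm of spring travel.
- toroid: Bystander: green ferrite ring lying flat, 52 mm wide, 16 mm high; origin under its centre.
- knob: Bystander: amber tuning knob lying on its broad side, 48 mm wide, 26 mm high; origin under its centre.
- dummy_load: Bystander: finned aluminium can standing upright, 76 mm wide, 138 mm high; origin under its centre.
- pliers: Bystander: steel pliers with red handles lying flat, 175 mm long along x, 62 mm wide, 14 mm high; origin at the desk under the joint of the jaws.
Mind the look-alikes: they are no part of the job. Leave any blue, pink or purple look-alike of the part that bears spring_c_center alone.

How it is judged:
By the outcome, as a careful person would: the job done as asked, in the order asked, and still so for the second after the job is handed in, with the robot touching nothing.
It also fails if it takes over 72 s, if anything falls off the work surface, if the arm or the gripper's body presses on something with over 40 N, if the wrist force passes 120 N, or if a joint passes its speed limit or range.

ROBOT

A 7-joint arm with a two-finger parallel gripper is mounted at the origin on the work surface. World frame = base frame: x ahead of the robot, y to its left, z up, the work surface at z = 0. Lengths are in m, angles in rad, forces in N, time in s.
With the tool pointing down it reaches from about 0.425 to 0.925 m from the base axis. Payload 6.8 kg.
Tool frame: the origin (TCP) lies midway between the tips of the shut fingers; the grasp point (between the pads) lies 19 mm behind it; z points along the fingers, y is the direction in which the jaws open and shut (so a half turn about z gives the same grasp; the last joint's range is limited). The gripper opens to 85 mm and grips with 20 to 120 N. Pads are 22 mm wide; open, the fingers measure 114 mm over their backs; the gripper's body (76 mm by 85 mm) begins 54 mm behind the grasp point. The pads swing forward as they close: fully open they stand 13 mm farther back than shut.
Start: joints at [-1.264, 0.477, 0.022, 1.555, -0.011, 1.109, -0.083], TCP at [0.272, 0.618, 0.231] pointing down, gripper open.
Joint ranges: [-2.96, 2.96], [-0.34, 2.1], [-1.41, 1.46], [0.24, 2.44], [-1.37, 4.51], [0.17, 1.92], [-2.96, 2.96]. Speed limits (rad/s): [2.39, 2.39, 3.14, 3.14, 3.14, 3.14, 3.14].

INTERFACE

Orientations are given as a rotation vector (axis times angle).
In Python, from bench import r gives the robot as it stands. The module is installed in compiled form; this text tells all that it offers.
- The arm moves only by the tool play_rows, never from a script. Its argument "plan" is a list of rows, each a list of 7 numbers: the shift along the world's x, y, z in mm, then the turn, a rotation vector about the world's x, y, z in rad, then the finger opening in mm, from 0 to 85.4. A call has 1 to 12 rows; each row is the pose to reach, as a shift and turn from the pose commanded when the call began; what a row does not reach only later rows make up. A row lasts 1/10 s, in which the tool goes at most 50 mm and 8.59 degrees, less where a joint would pass 70% of its speed; a pose out of reach is approached as far as the arm can. A call with a gripper value outside its range is refused whole. The fingers move at their own pace and stop on an object; "grip_force" is the grip in N (left out, the last holds). Time passes only in rows, so rows that repeat a pose let the fingers close. It gives the time, the measured TCP pose, the force and the opening at its end, in the units of the state.
- r.get_obs(): the state, without advancing time (a new reading comes with each control period).
- r.grab_frame(name): name is "scene" or "top" or "wrist"; returns a dict with "color" (480x640x3 uint8, blue, green, red), "z_map" (480x640 float32, m along the optical axis (not along the pixel's ray), 0 where there is no reading), "camera_matrix" (3x3 intrinsics, pixels), "R" (3x3) and "t" (3): a world point X has camera coordinates R X + t. Camera axes: x right, y down, z forward; pixel columns grow to the right and rows downward; lengths in m; the calibration is good to about 2 mm. A picture is of the moment at which its call begins.
- r.hand_in(): hands the job in, once; it reports no verdict.
The state is a dict: "clock": time; "joints": joint angles; "qvel": joint speeds; "tau": joint torques, N m; "tcp_pos": TCP position; "orientation": TCP orientation; "contact_force": force on the tool from outside, world axes, zero at the start; "moment": the same for the moment, N m; "grip_width": finger opening in m.
Only numpy, scipy, OpenCV 4.12 (cv2) and the standard library are available. Lean on these libraries where they do the work, as an engineer would, in place of code of your own. Each camera call takes 0.05 s, during which the arm holds its last target.

## Working session

There is one attempt and no reset: what is moved stays moved. The work goes in short steps, Python scripts to look and compute and a tool call to move; the robot and the scene stay as the last step left them, time stands still between calls to the robot, and variables do not carry over. Pictures are saved under pics/ and viewed, and the job is handed in when it is done.

Besides the shell and the picture viewer there is one more tool, called after ">>>" by a JSON object that holds its "method" and its "body", one argument or row to a line. play_rows: Moves the arm, as the interface text tells. Its arguments: {"type":"object","properties":{"plan":{"type":"array"},"grip_force":{"type":"number"}},"required":["plan"]}

```bash
mkdir -p pics
cat > h.py <<'E'
import numpy as np, cv2, pickle
from bench import r
def grab(n,tag):
    f=r.grab_frame(n); cv2.imwrite(f'pics/{tag}.png',f['color']); pickle.dump(f,open(f'pics/{tag}.pkl','wb')); return f
def load(tag): return pickle.load(open(f'pics/{tag}.pkl','rb'))
def world(f,u,v,z=None):
    K=f['camera_matrix'];d=f['z_map'][int(round(v)),int(round(u))] if z is None else z
    c=np.array([(u-K[0,2])/K[0,0],(v-K[1,2])/K[1,1],1])*d
    return f['R'].T@(c-f['t'])
def onplane(f,u,v,h):
    K=f['camera_matrix'];d=f['R'].T@np.array([(u-K[0,2])/K[0,0],(v-K[1,2])/K[1,1],1]);o=-f['R'].T@f['t']
    return o+d*(h-o[2])/d[2]
def cloud(f):
    K=f['camera_matrix'];Z=f['z_map'];v,u=np.mgrid[:480,:640]
    c=np.stack([(u-K[0,2])/K[0,0]*Z,(v-K[1,2])/K[1,1]*Z,Z],-1)
    P=(c-f['t'])@f['R']; P[Z==0]=np.nan; return P
def proj(f,X):
    c=f['R']@np.array(X)+f['t'];p=f['camera_matrix']@c;return p[:2]/p[2]
E
python3 - <<'E'
from h import *
for n in ['scene','top','wrist']: grab(n,n+'0')
print(r.get_obs())
E
```

```text
{'clock': 0.15, 'joints': array([-1.26411871,  0.47763403,  0.02232326,  1.55621015, -0.01151615,
        1.10932218, -0.08306865]), 'qvel': array([ 0.00023211, -0.00161393,  0.00134046, -0.00334482,  0.00017144,
        0.00090815, -0.00017292]), 'tau': array([ 1.91572588e-03, -5.96922863e+01,  1.60969276e+00, -2.81486249e+01,
        1.26400575e-02,  6.52696181e-03,  6.45202590e-05]), 'tcp_pos': array([0.27181771, 0.61734596, 0.23053864]), 'orientation': array([-6.46728251e-01, -3.07407654e+00,  2.24483936e-03]), 'contact_force': array([0.79528185, 0.39283281, 0.13657387]), 'moment': array([-0.01397268,  0.01198758, -0.00627886]), 'grip_width': 0.08501789800342152}
```

View pics/scene0.png

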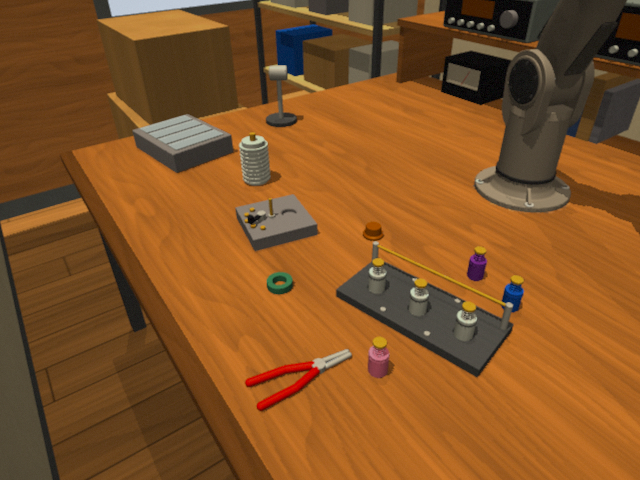

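View pics/top0.png

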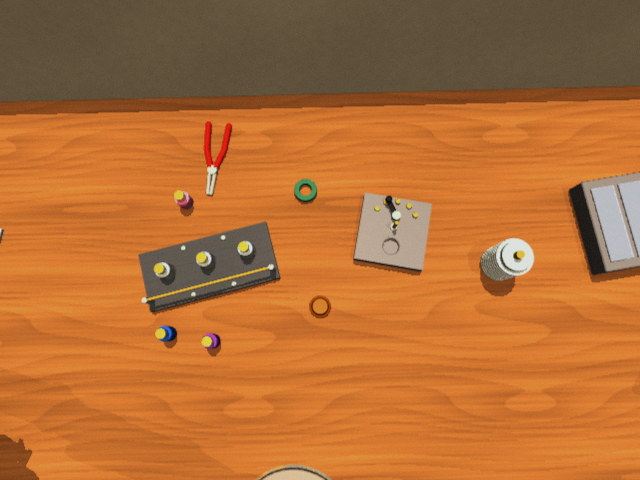

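View pics/wrist0.png

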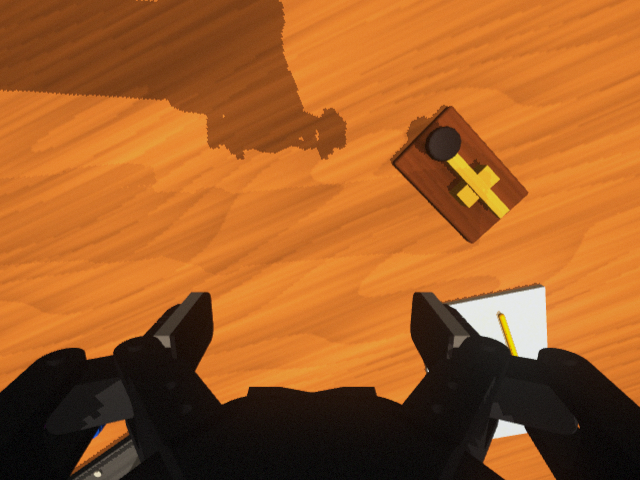

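The tester's three silver cartridges are in top view at (163,270), (204,259) and (246,248); in the scene view they are at (466,322), (419,295) and (378,275). The look-alikes are pink (183,199), blue (166,334) and purple (210,342), so I leave those alone. The selector's socket is at top (391,246).

Run:
```python
from h import *
t=load('top0'); s=load('scene0')
print('cam', -t['R'].T@t['t'], -s['R'].T@s['t'])
for n,u,v in [('A',163,270),('B',204,259),('C',246,248),('socket',391,246),('blk',370,255),('blk corners',358,262),('pin',395,216),('load',515,257),('toroid',297,190),('knob',320,306),('pink',181,197),('blue',163,333),('purple',208,341)]:
    print(n,world(t,u,v).round(4))
P=cloud(t)
# cap tops by height
def cc(f,P,lo,hi,cx,cy,rad,tag):
    m=(P[...,2]>lo)&(P[...,2]<hi)&(np.hypot(P[...,0]-cx,P[...,1]-cy)<rad)
    print(tag,m.sum(),np.median(P[m],0).round(4), ((P[m].max(0)+P[m].min(0))/2).round(4))
Ps=cloud(s)
for tag,(u,v) in dict(A=(163,270),B=(204,259),C=(246,248)).items():
    c=world(t,u,v)
    cc(t,P,.073,.09,c[0],c[1],.025,tag+' top'); cc(s,Ps,.076,.09,c[0],c[1],.025,tag+' scene')
a=np.hstack([cv2.resize(t['color'][150:330,120:300],(540,540),interpolation=cv2.INTER_CUBIC)]);cv2.imwrite('pics/c1.png',a)
cv2.imwrite('pics/c2.png',cv2.resize(t['color'][180:290,340:450],(600,600),interpolation=cv2.INTER_CUBIC))
cv2.imwrite('pics/c3.png',cv2.resize(s['color'][185:255,225:330],None,fx=7,fy=7,interpolation=cv2.INTER_CUBIC))
```

```text
cam [ 0.3911459  -0.06811876  1.12104214] [1.04254848 0.59826182 0.61386303]
A [0.526  0.2562 0.0789]
B [0.5469 0.1718 0.0785]
C [0.5682 0.0847 0.0769]
socket [ 0.5744 -0.2257  0.0202]
blk [ 0.5543 -0.1779  0.0289]
blk corners [ 0.5431 -0.1533  0.0033]
pin [ 0.636  -0.234   0.0453]
load [ 0.5288 -0.4542  0.1257]
toroid [ 0.7095 -0.0209  0.0115]
knob [ 0.4469 -0.0666  0.0266]
pink [0.6844 0.226  0.0668]
blue [0.3976 0.2554 0.0689]
purple [0.3794 0.1629 0.07  ]
A top 87 [0.5307 0.266  0.0792] [0.5314 0.2666 0.0787]
A scene 120 [0.5304 0.2687 0.0797] [0.5295 0.2678 0.079 ]
B top 87 [0.5515 0.1784 0.0789] [0.5522 0.1784 0.0796]
B scene 100 [0.5513 0.1809 0.0796] [0.551  0.1804 0.0792]
C top 85 [0.5723 0.0909 0.0798] [0.5734 0.0913 0.0795]
C scene 83 [0.5729 0.0946 0.0796] [0.5725 0.0931 0.0791]
```

View pics/c1.png

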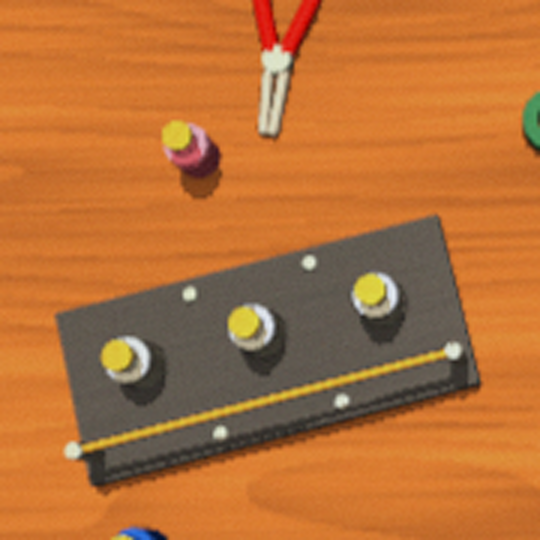

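View pics/c2.png

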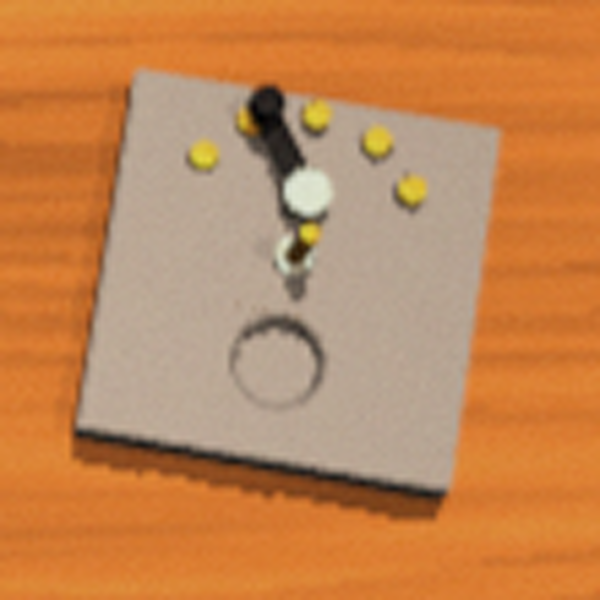

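View pics/c3.png

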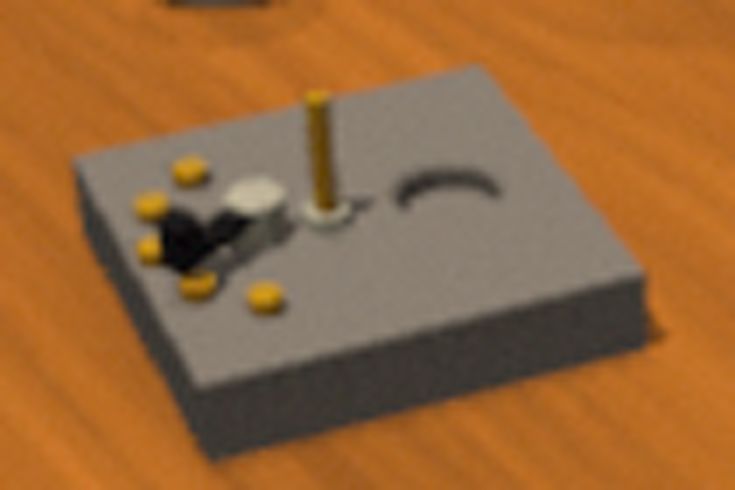

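>>> {"method": "play_rows", "body": {
  "plan": [
    [259,-350,-20,0,0,0.653,0],
    [259,-350,-20,0,0,0.653,0],
    [259,-350,-20,0,0,0.653,0],
    [259,-350,-20,0,0,0.653,0],
    [259,-350,-20,0,0,0.653,0],
    [259,-350,-20,0,0,0.653,0],
    [259,-350,-20,0,0,0.653,0],
    [259,-350,-20,0,0,0.653,0],
    [259,-350,-20,0,0,0.653,0],
    [259,-350,-20,0,0,0.653,0],
    [259,-350,-20,0,0,0.653,0],
    [259,-350,-20,0,0,0.653,0]
  ]
}}

```text
clock: 1.35
tcp_pos: [0.5301, 0.2693, 0.2112]
orientation: [0.376, -3.118, -0.001]
contact_force: [-0.2, 0.6, -0.8]
grip_width: 0.0003
```

Run:
```python
from h import *
o=r.get_obs();print({k:o[k] for k in ['clock','joints','tcp_pos','orientation','contact_force','grip_width']})
w=grab('wrist','w1'); print(-w['R'].T@w['t'], w['R'])
```

```text
{'clock': 1.35, 'joints': array([-0.58459175,  0.36507201,  0.01309415,  1.77611811, -0.00674335,
        1.0007265 ,  1.24228847]), 'tcp_pos': array([0.53005995, 0.2692558 , 0.21116926]), 'orientation': array([ 3.76333986e-01, -3.11827088e+00, -1.22013211e-03]), 'contact_force': array([-0.20876203,  0.56406756, -0.76514785]), 'grip_width': 0.000321109684158104}
[0.46636935 0.25355528 0.35390869] [[-2.38693502e-01  9.71094658e-01  7.59291767e-04]
 [ 9.37822073e-01  2.30312093e-01  2.59703868e-01]
 [ 2.52022165e-01  6.27017062e-02 -9.65688006e-01]]
```

View pics/w1.png

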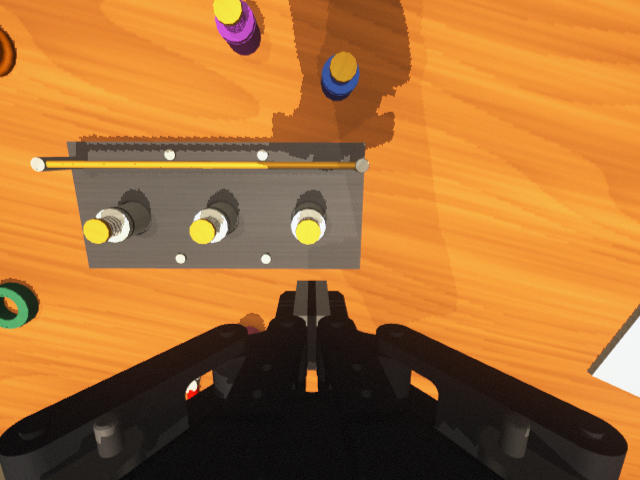

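The wrist view shows the three silver cartridges with caps at (96,231), (203,231) and (308,231). The rod is behind them, and purple and blue are beyond the tester.

```bash
cat >> h.py <<'E'
def circ(f,u,v,h,win=20,kind='yellow'):
    c=f['color'].astype(int);hsv=cv2.cvtColor(f['color'],cv2.COLOR_BGR2HSV)
    m=((hsv[...,0]>18)&(hsv[...,0]<34)&(hsv[...,1]>150)&(hsv[...,2]>110)).astype(np.uint8)
    k=np.zeros_like(m);cv2.circle(k,(u,v),win,1,-1);m&=k
    n,l,st,ce=cv2.connectedComponentsWithStats(m);i=1+np.argmax(st[1:,4])
    cn=max(cv2.findContours((l==i).astype(np.uint8),cv2.RETR_EXTERNAL,cv2.CHAIN_APPROX_NONE)[0],key=len)
    e=cv2.fitEllipse(cn);return e,onplane(f,*e[0],h)
E
python3 - <<'E'
from h import *
w=load('w1');t=load('top0');s=load('scene0')
for n,a,b,c in [('A',(308,231),(159,268),(468,308)),('B',(203,231),(202,257),(421,286)),('C',(96,231),(244,246),(378,264))]:
    for f,p in((w,a),(t,b),(s,c)):
        e,X=circ(f,*p,.08,20 if f is w else 10); print(n,np.round(e[0],1),np.round(e[1],1),X.round(4))
P=cloud(w)
for u,v in((308,231),(203,231),(96,231)): print('z',P[v-5:v+5,u-5:u+5,2].mean())
# triangulate rod/caps consistent; selector from top: socket mouth, block corners
for q in [(391,246.4)]: print('socket',onplane(t,*q,.03))
for cx,cy in [(137,70),(500,128),(443,492),(77,430)]: print('corner',onplane(t,340+cx*.18333,180+cy*.18333,.03).round(4))
print('pin top',onplane(t,340+310*.18333,180+233*.18333,.077))
print('pin scene',onplane(s,225+317/7,185+97/7,.077),'socket s', onplane(s,225+447/7,185+195/7,.03))
E
```

```text
A [307.5 231.4] [23.2 24.5] [0.5294 0.2659 0.08  ]
A [158.6 268.3] [8.9 9.9] [0.5296 0.2652 0.08  ]
A [468.5 306.1] [ 9.1 13.5] [0.5315 0.2683 0.08  ]
B [201.8 231.3] [23.3 24.8] [0.5507 0.1788 0.08  ]
B [200.9 257.2] [8.7 9.8] [0.5507 0.178  0.08  ]
B [420.5 282.7] [ 8. 12.] [0.5527 0.1818 0.08  ]
C [ 95.7 230.9] [22.4 26.7] [0.5718 0.0915 0.08  ]
C [242.8 246.2] [8.2 9.8] [0.5716 0.091  0.08  ]
C [377.5 261.6] [ 7.5 11.5] [0.5737 0.0938 0.08  ]
z nan
z 0.08020661023017803
z nan
socket [ 0.57192298 -0.22428551  0.03      ]
corner [ 0.6938 -0.1728  0.03  ]
corner [ 0.6658 -0.3187  0.03  ]
corner [ 0.5183 -0.2869  0.03  ]
corner [ 0.5466 -0.1431  0.03  ]
pin top [ 0.6142431  -0.23225191  0.077     ]
pin scene [ 0.61607131 -0.2259784   0.077     ] socket s [ 0.57606652 -0.21568163  0.03      ]
```

>>> {"method": "play_rows", "body": {
  "plan": [
    [0,-3,-60,0,0,0,0],
    [0,-3,-120,0,0,0,0],
    [0,-3,-120,0,0,0,0],
    [0,-3,-134,0,0,0,0],
    [0,-3,-134,0,0,0,0],
    [0,-3,-134,0,0,0,0]
  ]
}}

```text
clock: 2.0
tcp_pos: [0.5313, 0.2664, 0.0787]
orientation: [-0.376, 3.118, 0.002]
contact_force: [-1.3, -0.6, 7.6]
grip_width: -0.0003
```

>>> {"method": "play_rows", "body": {
  "plan": [
    [-1,0,-5,0,0,0,0],
    [-1,0,-9,0,0,0,0],
    [-1,0,-9,0,0,0,0],
    [-1,0,-9,0,0,0,0]
  ]
}}

```text
clock: 2.4
tcp_pos: [0.531, 0.2668, 0.0715]
orientation: [-0.375, 3.116, 0.003]
contact_force: [-3.9, -2.0, 15.5]
grip_width: -0.0004
```

>>> {"method": "play_rows", "body": {
  "plan": [
    [0,0,-3,0,0,0,0],
    [0,0,-3,0,0,0,0],
    [0,0,-3,0,0,0,0],
    [0,0,-3,0,0,0,0]
  ]
}}

```text
clock: 2.8
tcp_pos: [0.5313, 0.2669, 0.0691]
orientation: [-0.375, 3.115, 0.004]
contact_force: [-4.2, -2.0, 19.1]
grip_width: 0.0
```

>>> {"method": "play_rows", "body": {
  "plan": [
    [0,0,0,0,0,0,0],
    [0,0,0,0,0,0,0],
    [0,0,0,0,0,0,0],
    [0,0,0,0,0,0,0],
    [0,0,0,0,0,0,0],
    [0,0,0,0,0,0,0],
    [0,0,0,0,0,0,0],
    [0,0,0,0,0,0,0],
    [0,0,0,0,0,0,0],
    [0,0,0,0,0,0,0],
    [0,0,0,0,0,0,0]
  ]
}}

```text
clock: 3.9
tcp_pos: [0.5313, 0.2669, 0.0691]
orientation: [-0.375, 3.115, 0.004]
contact_force: [-4.0, -2.8, 18.3]
grip_width: -0.0002
```

Run:
```python
from h import *
o=r.get_obs();print({k:o[k] for k in ['clock','tcp_pos','orientation','contact_force','moment']})
```

```text
{'clock': 3.9, 'tcp_pos': array([0.53128783, 0.26692648, 0.06910717]), 'orientation': array([-0.37481185,  3.11527319,  0.00395746]), 'contact_force': array([-4.03383985, -2.8451285 , 18.28816725]), 'moment': array([-0.48066213,  1.1660669 , -0.00370254])}
```

>>> {"method": "play_rows", "body": {
  "plan": [
    [0,0,40,0,0,0,0],
    [10,-44,40,0,0,0,0],
    [20,-88,40,0,0,0,0],
    [20,-88,40,0,0,0,0],
    [20,-88,20,0,0,0,0],
    [20,-88,10,0,0,0,0],
    [20,-88,3,0,0,0,0],
    [20,-88,3,0,0,0,0],
    [20,-88,3,0,0,0,0],
    [20,-88,3,0,0,0,0]
  ]
}}

```text
clock: 4.9
tcp_pos: [0.5512, 0.1776, 0.07]
orientation: [-0.374, 3.117, 0.001]
contact_force: [-1.7, -2.4, 10.4]
grip_width: -0.0
```

B looks like the right one; I'll trim 1.2 mm lower and hold.

>>> {"method": "play_rows", "body": {
  "plan": [
    [0,1,-1.2,0,0,0,0],
    [0,1,-1.2,0,0,0,0],
    [0,1,-1.2,0,0,0,0],
    [0,1,-1.2,0,0,0,0],
    [0,1,-1.2,0,0,0,0],
    [0,1,-1.2,0,0,0,0],
    [0,1,-1.2,0,0,0,0],
    [0,1,-1.2,0,0,0,0],
    [0,1,-1.2,0,0,0,0],
    [0,1,-1.2,0,0,0,0],
    [0,1,-1.2,0,0,0,0],
    [0,1,-1.2,0,0,0,0]
  ]
}}

```text
clock: 6.1
tcp_pos: [0.5513, 0.1783, 0.069]
orientation: [-0.374, 3.117, 0.0]
contact_force: [-1.6, -3.1, 10.9]
grip_width: -0.0001
```

>>> {"method": "play_rows", "body": {
  "plan": [
    [0,0,0,0,0,0,0],
    [0,0,0,0,0,0,0],
    [0,0,0,0,0,0,0]
  ]
}}

```text
clock: 6.4
tcp_pos: [0.5514, 0.1783, 0.069]
orientation: [-0.374, 3.117, -0.0]
contact_force: [-0.7, -2.9, 11.3]
grip_width: 0.0005
```

>>> {"method": "play_rows", "body": {
  "plan": [
    [0,0,40,0,0,0,0],
    [0,0,64,0,0,0,60],
    [0,0,64,0,0,0,60],
    [0,0,64,0,0,0,60],
    [0,0,64,0,0,0,60],
    [0,0,64,0,0,0,60]
  ]
}}

```text
clock: 7.0
tcp_pos: [0.5492, 0.1777, 0.1299]
orientation: [0.374, -3.117, 0.001]
contact_force: [-0.5, -0.5, -0.0]
grip_width: 0.06
```

Run:
```python
from h import *
o=r.get_obs();print({k:o[k] for k in ['clock','tcp_pos','orientation','contact_force','grip_width']})
w=grab('wrist','w2'); s=grab('scene','s2')
cv2.imwrite('pics/s2c.png',cv2.resize(s['color'][200:380,320:540],None,fx=3,fy=3))
```

```text
{'clock': 7.0, 'tcp_pos': array([0.54916409, 0.17771468, 0.12992757]), 'orientation': array([ 3.73665726e-01, -3.11710591e+00,  9.19613427e-04]), 'contact_force': array([-0.45037863, -0.50808927, -0.01581978]), 'grip_width': 0.06003567675158366}
```

View pics/w2.png

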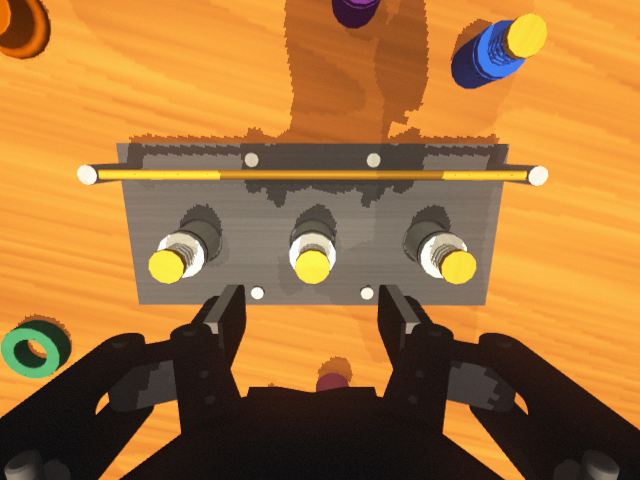

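View pics/s2c.png

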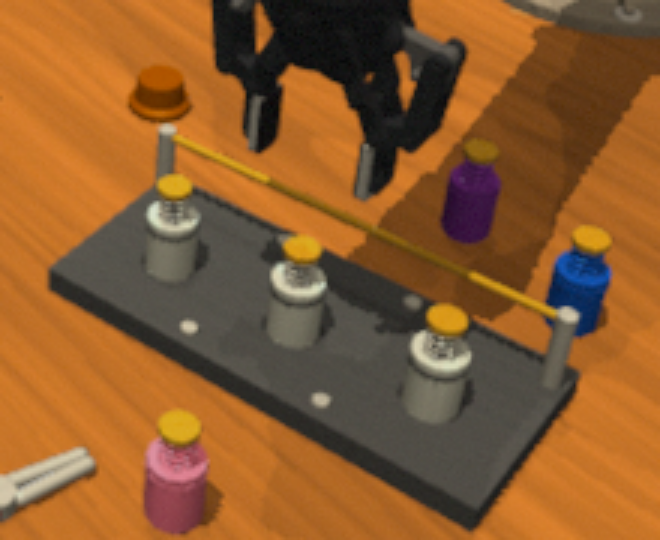

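All three cartridges stand upright. The middle cap is at (312,266) in the wrist view, centred between the open pads.

Run:
```python
from h import *
w=load('w2')
for p in [(457,266),(312,266),(166,266)]:
    e,X=circ(w,*p,.08,25);print(np.round(e[0],1),X.round(4))
```

```text
[458.3 267. ] [0.5296 0.2659 0.08  ]
[312.  266.6] [0.5507 0.1785 0.08  ]
[165.7 266.3] [0.5718 0.0913 0.08  ]
```

>>> {"method": "play_rows", "body": {
  "plan": [
    [1.5,1,-30,0,0,0,60],
    [1.5,1,-60,0,0,0,60],
    [1.5,1,-85,0,0,0,60],
    [1.5,1,-104,0,0,0,60],
    [1.5,1,-104,0,0,0,60],
    [1.5,1,-104,0,0,0,60],
    [1.5,1,-104,0,0,0,60]
  ],
  "grip_force": 30
}}

```text
clock: 7.8
tcp_pos: [0.5524, 0.1791, 0.0282]
orientation: [-0.373, 3.118, 0.001]
contact_force: [-0.4, 0.6, 0.1]
grip_width: 0.0598
```

>>> {"method": "play_rows", "body": {
  "plan": [
    [0,0,0,0,0,0,20],
    [0,0,0,0,0,0,20],
    [0,0,0,0,0,0,20],
    [0,0,0,0,0,0,20],
    [0,0,0,0,0,0,20]
  ],
  "grip_force": 30
}}

```text
clock: 8.3
tcp_pos: [0.5522, 0.1789, 0.0282]
orientation: [-0.373, 3.118, 0.0]
contact_force: [-1.2, -2.2, 6.5]
grip_width: 0.0311
```

>>> {"method": "play_rows", "body": {
  "plan": [
    [0,0,5,0,0,0,20],
    [0,0,20,0,0,0,20],
    [0,0,60,0,0,0,20],
    [0,0,110,0,0,0,20],
    [0,0,110,0,0,0,20],
    [0,0,110,0,0,0,20]
  ]
}}

```text
clock: 8.9
tcp_pos: [0.5524, 0.1791, 0.1392]
orientation: [-0.373, 3.116, 0.002]
contact_force: [-0.8, -0.9, -2.1]
grip_width: 0.0308
```

Run:
```python
from h import *
o=r.get_obs();print({k:o[k] for k in ['clock','joints','tcp_pos','orientation','contact_force','grip_width']})
w=grab('wrist','w3'); s=grab('scene','s3')
cv2.imwrite('pics/s3c.png',cv2.resize(s['color'][120:380,300:560],None,fx=2.2,fy=2.2))
```

```text
{'clock': 8.9, 'joints': array([-0.4393212 ,  0.42490721,  0.02342482,  1.87508075, -0.01309365,
        0.83810792,  1.39966239]), 'tcp_pos': array([0.55236302, 0.17914439, 0.13921   ]), 'orientation': array([-3.72747084e-01,  3.11591820e+00,  1.79942814e-03]), 'contact_force': array([-0.80129118, -0.90155266, -2.12724409]), 'grip_width': 0.030800161045155434}
```

View pics/w3.png

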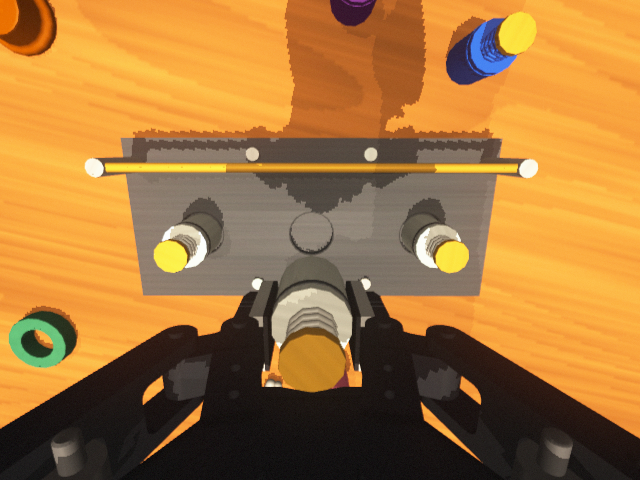

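View pics/s3c.png

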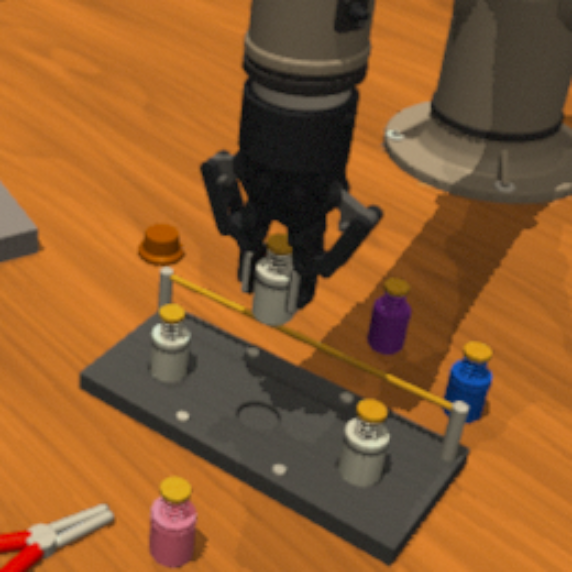

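The cartridge is held upright and the empty recess is visible at (312,232). The others are standing. Next I carry it over the selector.

>>> {"method": "play_rows", "body": {
  "plan": [
    [2,-40,0,0,0,-0.05,20],
    [5,-90,0,0,0,-0.15,20],
    [7,-140,0,0,0,-0.25,20],
    [10,-190,0,0,0,-0.35,20],
    [12,-240,0,0,0,-0.43,20],
    [15,-290,0,0,0,-0.43,20],
    [17,-335,0,0,0,-0.43,20],
    [19,-370,0,0,0,-0.43,20],
    [20,-395,0,0,0,-0.43,20],
    [20,-403,0,0,0,-0.43,20],
    [20,-403,0,0,0,-0.43,20],
    [20,-403,0,0,0,-0.43,20]
  ]
}}

```text
clock: 10.2
tcp_pos: [0.5713, -0.2221, 0.1362]
orientation: [-0.298, -3.126, -0.002]
contact_force: [0.1, 0.4, -1.5]
grip_width: 0.0313
```

>>> {"method": "play_rows", "body": {
  "plan": [
    [0,0,0,0,0,0,20],
    [0,0,0,0,0,0,20]
  ]
}}

```text
clock: 10.4
tcp_pos: [0.5718, -0.2224, 0.137]
orientation: [-0.297, -3.127, -0.001]
contact_force: [0.5, 0.8, -2.0]
grip_width: 0.031
```

Run:
```python
from h import *
o=r.get_obs();print({k:o[k] for k in ['clock','joints','tcp_pos','orientation','contact_force','grip_width']})
w=grab('wrist','w4'); s=grab('scene','s4')
cv2.imwrite('pics/s4c.png',cv2.resize(s['color'][100:280,200:400],None,fx=3,fy=3))
```

```text
{'clock': 10.4, 'joints': array([ 0.11508692,  0.48312007,  0.20570877,  1.80414273, -0.12567606,
        0.86734106,  1.76081281]), 'tcp_pos': array([ 0.57183357, -0.22236755,  0.13701574]), 'orientation': array([-2.96994362e-01, -3.12728342e+00, -1.20729238e-03]), 'contact_force': array([ 0.48638276,  0.75708234, -2.01141963]), 'grip_width': 0.031006980563704684}
```

View pics/w4.png

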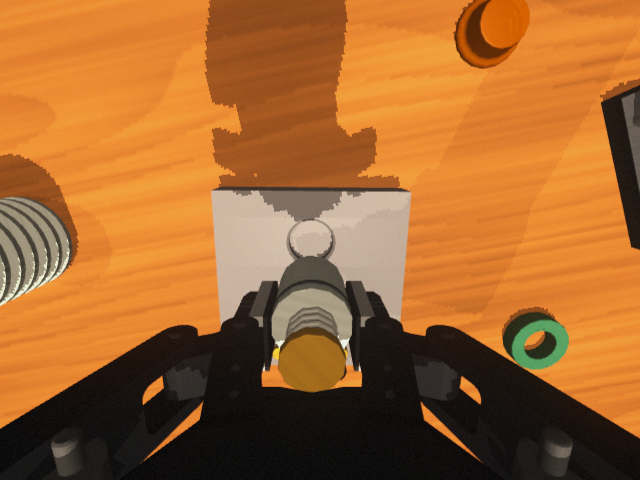

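View pics/s4c.png

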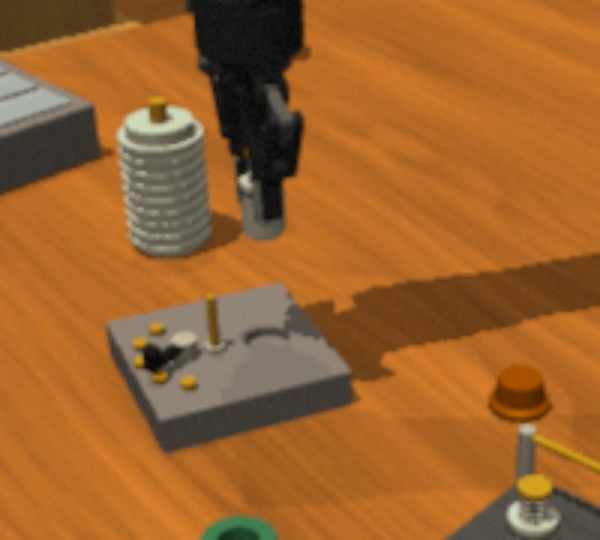

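Run:
```python
from h import *
a=load('w3')['color'][200:270,275:350];b=load('w4')['color'][205:275,275:350]
cv2.imwrite('pics/cc.png',np.hstack([cv2.resize(x,None,fx=5,fy=5,interpolation=cv2.INTER_NEAREST) for x in(a,b)]))
```

```text
(no output)
```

View pics/cc.png

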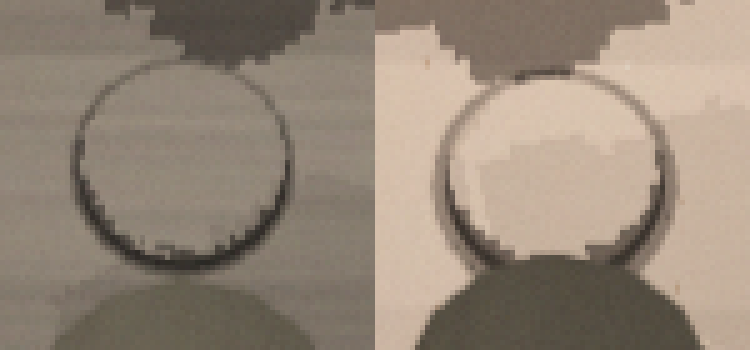

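Run:
```python
from h import *
from scipy.optimize import minimize
def fit(f,h,R,c0,side,rows):
    g=cv2.GaussianBlur(cv2.cvtColor(f['color'],cv2.COLOR_BGR2GRAY),(0,0),.8).astype(np.float32)
    th=np.radians(np.arange(0,360,2))
    def pts(x,y,R): return np.array([proj(f,(x+R*np.cos(t),y+R*np.sin(t),h)) for t in th])
    def cost(p):
        a=pts(p[0],p[1],p[2]+.0006);b=pts(p[0],p[1],p[2]-.0006)
        S=lambda q:cv2.remap(g,q[:,0].astype(np.float32)[None],q[:,1].astype(np.float32)[None],cv2.INTER_LINEAR)[0]
        ok=(a[:,1]<rows[1])&(a[:,1]>rows[0])
        return -np.mean(np.clip((S(a)-S(b))[ok],-5,25))
    best=min((cost((x,y,r_)),x,y,r_) for x in c0[0]+np.arange(-.004,.0041,.0005) for y in c0[1]+np.arange(-.004,.0041,.0005) for r_ in R)
    return best,proj(f,(best[1],best[2],h))
w3=load('w3');w4=load('w4')
print(fit(w3,.018,[.0165,.017,.0175,.018],(.551,.179),0,(213,270)))
print(fit(w4,.030,[.0185,.019,.0195,.020],(.572,-.224),0,(224,256)))
print(fit(w4,.028,[.0165,.017,.0175],(.572,-.224),0,(219,254)))
print(onplane(w3,311.5,233.3,.018),onplane(w4,311.2,241.5,.03))
for f,p,h in((w3,(312,359),.191),(w4,(312,359),.189)):
    e,X=circ(f,*p,h,40);print(e,X)
print('edge',onplane(w4,312,189.5,.03),onplane(w4,225,189.5,.03),onplane(w4,400,190.5,.03))
g=w4['color'][180:275,265:360];cv2.imwrite('pics/cc2.png',cv2.resize(g,None,fx=6,fy=6,interpolation=cv2.INTER_CUBIC))
```

```text
((np.float32(-19.72392), np.float64(0.55), np.float64(0.1785), 0.018), array([311.10908737, 232.33010955]))
((np.float32(-25.0), np.float64(0.572), np.float64(-0.223), 0.0185), array([310.39318105, 240.5639263 ]))
((np.float32(-14.762318), np.float64(0.5715), np.float64(-0.223), 0.0175), array([310.27903846, 239.30807959]))
[0.55071779 0.17900409 0.018     ] [ 0.57285962 -0.22252403  0.03      ]
((274.3866271972656, 362.06732177734375), (1.876695990562439, 3.653294086456299), 112.86595153808594) [0.55289865 0.16731856 0.191     ]
((276.04559326171875, 353.0702819824219), (6.146419048309326, 12.057645797729492), 3.4633402824401855) [ 0.5644281  -0.23207974  0.189     ]
edge [ 0.53341039 -0.21438117  0.03      ] [ 0.52120444 -0.27832068  0.03      ] [ 0.54650046 -0.14977724  0.03      ]
```

View pics/cc2.png

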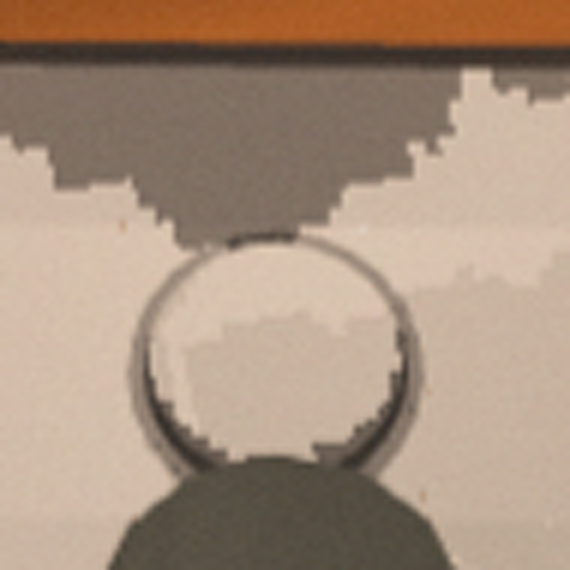

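Run:
```python
from h import *
for n,h,q in(('w3',.191,.139),('w4',.189,.137)):
    f=load(n); hsv=cv2.cvtColor(f['color'],cv2.COLOR_BGR2HSV)
    m=((hsv[...,0]>10)&(hsv[...,0]<34)&(hsv[...,1]>150)&(hsv[...,2]>90)&(hsv[...,2]<215)).astype(np.uint8); k=np.zeros_like(m);cv2.circle(k,(312,359),36,1,-1);m&=k
    m=cv2.morphologyEx(m,cv2.MORPH_OPEN,np.ones((7,7)))
    ys,xs=np.where(m);print(n,xs.min(),xs.max(),ys.min(),ys.max())
    print(f['z_map'][359,312],f['camera_matrix'][0],onplane(f,312,359.5,h))
w4=load('w4')
for v in (241.5,242.3,243): print(onplane(w4,311.2,v,.03))
print(onplane(w4,312,190.8,.03))
```

```text
w3 279 347 328 391
0.103168786 [331.44603047   0.         311.35292319] [0.54920112 0.17860309 0.191     ]
w4 279 344 334 391
0.10272413 [331.44603047   0.         311.35292319] [ 0.56878516 -0.22150501  0.189     ]
[ 0.57285962 -0.22252403  0.03      ]
[ 0.57349437 -0.22264524  0.03      ]
[ 0.57405046 -0.22275144  0.03      ]
[ 0.53436044 -0.21456198  0.03      ]
```

>>> {"method": "play_rows", "body": {
  "plan": [
    [3.7,-0.8,-30,0,0,0,20],
    [3.7,-0.8,-60,0,0,0,20],
    [3.7,-0.8,-82,0,0,0,20],
    [3.7,-0.8,-82,0,0,0,20],
    [3.7,-0.8,-82,0,0,0,20],
    [3.7,-0.8,-82,0,0,0,20]
  ]
}}

```text
clock: 11.1
tcp_pos: [0.5764, -0.2254, 0.0567]
orientation: [0.301, 3.125, -0.001]
contact_force: [0.5, 1.1, -1.9]
grip_width: 0.0307
```

Run:
```python
from h import *
o=r.get_obs();print({k:o[k] for k in ['clock','tcp_pos','orientation','contact_force','grip_width']})
w=grab('wrist','w5'); s=grab('scene','s5');t=grab('top','t5')
cv2.imwrite('pics/s5c.png',np.hstack([cv2.resize(s['color'][150:270,220:330],(550,600),interpolation=cv2.INTER_CUBIC)]))
cv2.imwrite('pics/w5c.png',cv2.resize(w['color'][140:400,200:420],None,fx=2.2,fy=2.2,interpolation=cv2.INTER_CUBIC))
```

```text
{'clock': 11.1, 'tcp_pos': array([ 0.57635631, -0.22537492,  0.05668211]), 'orientation': array([ 3.00551365e-01,  3.12470465e+00, -7.70358538e-04]), 'contact_force': array([ 0.5096548 ,  1.07526011, -1.88227083]), 'grip_width': 0.0307390755378722}
```

View pics/s5c.png

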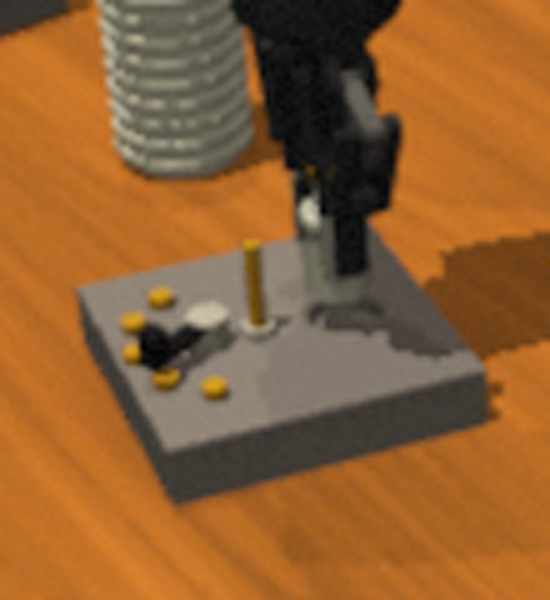

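View pics/w5c.png

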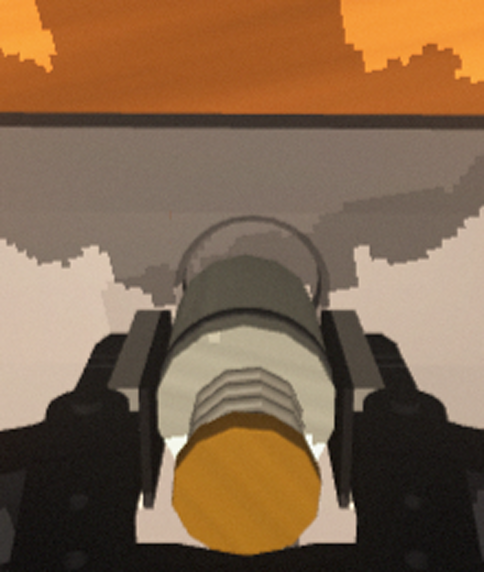

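Run:
```python
from h import *
w=load('w5')
f=onplane(w,315,238.2,.03);d=np.array([np.cos(-.19),np.sin(-.19),0]);print('front',f,'centre R19.0',f+.0190*d,'R19.5',f+.0195*d)
l=onplane(w,200+178/2.2,140+275/2.2,.03);q=onplane(w,200+328/2.2,140+275/2.2,.03);print(l,q,(l+q)/2,np.linalg.norm(l-q))
e=onplane(w,312,140+127/2.2,.03);print('edge',e,'socket',e+.04*d)
# foot front of cartridge: row 256 in crop at u 245 (edge of foot bottom h=.0405)
print('footfront',onplane(w,200+245/2.2,140+256/2.2,.0405))
for y in(0,): print('sidesfoot',onplane(w,200+188/2.2,140+285/2.2,.042),onplane(w,200+310/2.2,140+285/2.2,.042))
# w3 edge check w4 R
w=load('w4');f=onplane(w,311,218.8,.03);print('w4 front',f,f+.0192*d)
```

```text
front [ 0.55502649 -0.21917746  0.03      ] centre R19.0 [ 0.57368457 -0.22276578  0.03      ] R19.5 [ 0.57417557 -0.22286021  0.03      ]
[ 0.56620724 -0.2400222   0.03      ] [ 0.57318176 -0.20391843  0.03      ] [ 0.5696945  -0.22197031  0.03      ] 0.036771273887412165
edge [ 0.53376578 -0.21668979  0.03      ] socket [ 0.57304595 -0.22424415  0.03      ]
footfront [ 0.56124015 -0.22232794  0.0405    ]
sidesfoot [ 0.56512533 -0.23635228  0.042     ] [ 0.57041569 -0.20896559  0.042     ]
w4 front [ 0.55515732 -0.21929945  0.03      ] [ 0.57401181 -0.22292554  0.03      ]
```

>>> {"method": "play_rows", "body": {
  "plan": [
    [-1.2,2.2,-3,0,0,0,20],
    [-1.2,2.2,-6,0,0,0,20],
    [-1.2,2.2,-6,0,0,0,20],
    [-1.2,2.2,-6,0,0,0,20]
  ]
}}

```text
clock: 11.65
tcp_pos: [0.5739, -0.2228, 0.049]
orientation: [-0.301, -3.127, -0.0]
contact_force: [0.5, 0.0, -1.8]
grip_width: 0.0309
```

Run:
```python
from h import *
o=r.get_obs();print({k:o[k] for k in ['clock','tcp_pos','orientation','contact_force','grip_width']})
w=grab('wrist','w6')
cv2.imwrite('pics/w6c.png',cv2.resize(w['color'][200:340,250:375],None,fx=4.2,fy=4.2,interpolation=cv2.INTER_CUBIC))
```

```text
{'clock': 11.65, 'tcp_pos': array([ 0.57391276, -0.22277236,  0.04895516]), 'orientation': array([-3.00738898e-01, -3.12684535e+00, -1.33202743e-04]), 'contact_force': array([ 0.46635636,  0.0359899 , -1.82995411]), 'grip_width': 0.030866160139531928}
```

View pics/w6c.png

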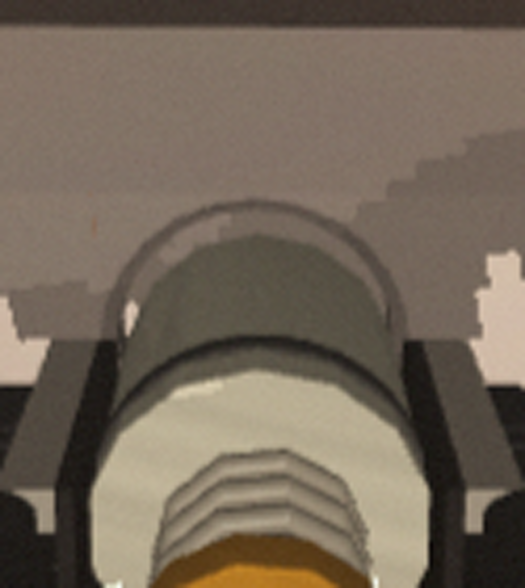

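Run:
```python
from h import *
w=load('w6')
a=onplane(w,250+256/4.2,246.9,.03);b=onplane(w,250+260/4.2,256,.0328);d=np.array([np.cos(-.19),np.sin(-.19),0])
print(a,b,(b-a)@d, 'socket ',a+.0193*d)
```

```text
[ 0.55459736 -0.21914859  0.03      ] [ 0.55856959 -0.21942708  0.0328    ] 0.003953337643213818 socket  [ 0.57355004 -0.22279357  0.03      ]
```

>>> {"method": "play_rows", "body": {
  "plan": [
    [1.2,-0.2,-1,0,0,0,20],
    [1.2,-0.2,-3,0,0,0,20],
    [1.2,-0.2,-5,0,0,0,20],
    [1.2,-0.2,-7,0,0,0,20],
    [1.2,-0.2,-7,0,0,0,20]
  ]
}}

```text
clock: 12.2
tcp_pos: [0.5749, -0.2229, 0.0417]
orientation: [-0.301, -3.126, -0.0]
contact_force: [-0.1, -0.1, -1.3]
grip_width: 0.0312
```

Entering freely (4.5 mm past the mouth). Continuing to the floor.

>>> {"method": "play_rows", "body": {
  "plan": [
    [0,0,-2,0,0,0,20],
    [0,0,-4,0,0,0,20],
    [0,0,-5.5,0,0,0,20],
    [0,0,-6.5,0,0,0,20],
    [0,0,-6.5,0,0,0,20]
  ]
}}

```text
clock: 12.7
tcp_pos: [0.5752, -0.223, 0.0362]
orientation: [-0.301, -3.127, -0.0]
contact_force: [-2.2, 0.9, 5.9]
grip_width: 0.0311
```

>>> {"method": "play_rows", "body": {
  "plan": [
    [0,0,1,0,0,0,60],
    [0,0,1,0,0,0,60],
    [0,0,1,0,0,0,60],
    [0,0,1,0,0,0,60]
  ]
}}

```text
clock: 13.1
tcp_pos: [0.5752, -0.223, 0.0365]
orientation: [-0.301, -3.127, 0.0]
contact_force: [0.0, -1.2, 0.2]
grip_width: 0.0598
```

>>> {"method": "play_rows", "body": {
  "plan": [
    [0,0,30,0,0,0,60],
    [0,0,70,0,0,0,60],
    [0,0,100,0,0,0,60],
    [0,0,100,0,0,0,0],
    [0,0,100,0,0,0,0],
    [0,0,100,0,0,0,0],
    [0,0,100,0,0,0,0],
    [0,0,100,0,0,0,0]
  ]
}}

```text
clock: 13.9
tcp_pos: [0.5746, -0.2228, 0.1355]
orientation: [-0.301, -3.125, -0.0]
contact_force: [-0.1, 0.4, -0.0]
grip_width: 0.0001
```

Run:
```python
from h import *
o=r.get_obs();print({k:o[k] for k in ['clock','tcp_pos','orientation','contact_force','grip_width']})
w=grab('wrist','w7'); s=grab('scene','s7');t=grab('top','t7')
cv2.imwrite('pics/s7c.png',cv2.resize(s['color'][150:270,220:330],(550,600),interpolation=cv2.INTER_CUBIC))
```

```text
{'clock': 13.9, 'tcp_pos': array([ 0.57461726, -0.22279873,  0.13545752]), 'orientation': array([-3.00636852e-01, -3.12517311e+00, -4.74992231e-04]), 'contact_force': array([-0.1279029 ,  0.36149526, -0.02544058]), 'grip_width': 0.0001001904895013323}
```

View pics/s7c.png

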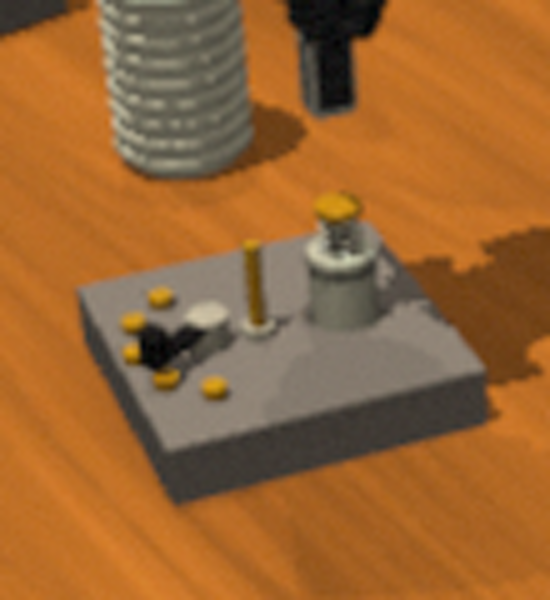

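View pics/w7.png

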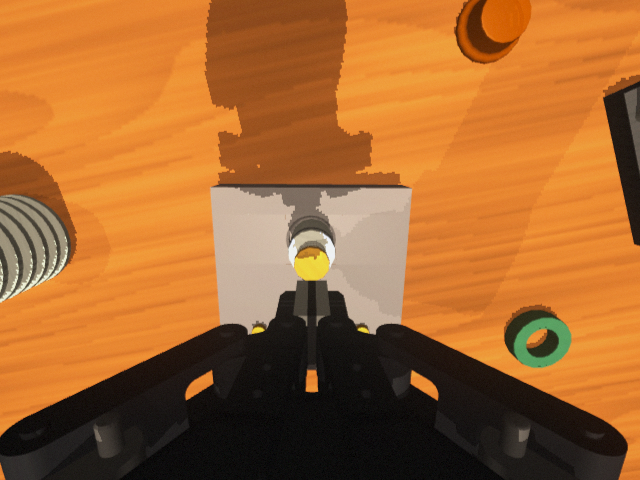

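Run:
```python
from h import *
w,s,t=load('w7'),load('s7'),load('t7')
for f,n in((w,'w'),(s,'s')):
    P=cloud(f); m=(P[...,2]>.083)&(P[...,2]<.1)&(np.hypot(P[...,0]-.574,P[...,1]+.223)<.02); print(n,m.sum(),np.median(P[m],0) if m.any() else '')
e,X=circ(w,311,264,.088,25);print(e[0],X)
```

```text
w 984 [ 0.57335196 -0.22246104  0.08804447]
s 51 [ 0.57351941 -0.2188787   0.08709613]
(311.80804443359375, 266.4028625488281) [ 0.57535736 -0.22257741  0.088     ]
```

Cap top is at 88.0 mm, so the cartridge is fully home and centred at about (0.574, -0.2227). Now the proving press.

>>> {"method": "play_rows", "body": {
  "plan": [
    [0,0,-30,0,0,0,0],
    [0,0,-42,0,0,0,0],
    [0,0,-47,0,0,0,0],
    [0,0,-52,0,0,0,0],
    [0,0,-57,0,0,0,0],
    [0,0,-60,0,0,0,0],
    [0,0,-60,0,0,0,0],
    [0,0,-60,0,0,0,0]
  ]
}}

```text
clock: 14.85
tcp_pos: [0.5762, -0.2235, 0.0785]
orientation: [0.301, 3.125, -0.0]
contact_force: [-3.4, 1.1, 9.7]
grip_width: -0.0
```

>>> {"method": "play_rows", "body": {
  "plan": [
    [-1,0,-1.9,0,0,0,0],
    [-1,0,-1.9,0,0,0,0],
    [-1,0,-1.9,0,0,0,0],
    [-1,0,-1.9,0,0,0,0]
  ]
}}

```text
clock: 15.25
tcp_pos: [0.5754, -0.2233, 0.0769]
orientation: [0.301, 3.124, -0.0]
contact_force: [-3.4, 2.7, 11.5]
grip_width: -0.0001
```

>>> {"method": "play_rows", "body": {
  "plan": [
    [0,0,0,0,0,0,0],
    [0,0,0,0,0,0,0],
    [0,0,0,0,0,0,0],
    [0,0,0,0,0,0,0],
    [0,0,0,0,0,0,0],
    [0,0,0,0,0,0,0],
    [0,0,0,0,0,0,0],
    [0,0,0,0,0,0,0],
    [0,0,0,0,0,0,0],
    [0,0,0,0,0,0,0],
    [0,0,0,0,0,0,0],
    [0,0,0,0,0,0,0]
  ]
}}

```text
clock: 16.45
tcp_pos: [0.5754, -0.2234, 0.077]
orientation: [0.301, 3.124, -0.0]
contact_force: [-3.3, 2.3, 11.8]
grip_width: -0.0002
```

Run:
```python
from h import *
o=r.get_obs();print({k:o[k] for k in ['clock','tcp_pos','contact_force']})
s=grab('scene','s8')
cv2.imwrite('pics/s8c.png',cv2.resize(s['color'][150:270,220:330],(550,600),interpolation=cv2.INTER_CUBIC))
```

```text
{'clock': 16.45, 'tcp_pos': array([ 0.57542418, -0.2234    ,  0.07697474]), 'contact_force': array([-3.31005317,  2.33275884, 11.77669297])}
```

View pics/s8c.png

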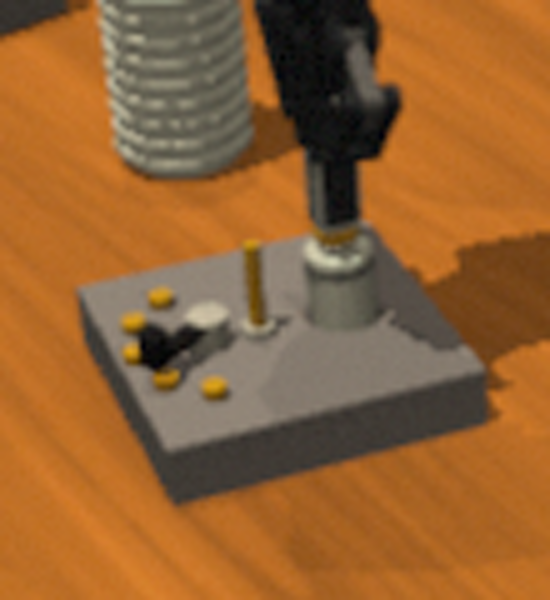

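>>> {"method": "play_rows", "body": {
  "plan": [
    [0,0,10,0,0,0,0],
    [0,0,20,0,0,0,0],
    [0,0,60,0,0,0,0],
    [0,0,100,0,0,0,0],
    [0,0,140,0,0,0,0],
    [0,0,140,0,0,0,0],
    [0,0,140,0,0,0,0],
    [0,0,140,0,0,0,0]
  ]
}}

```text
clock: 17.3
tcp_pos: [0.5736, -0.2227, 0.2138]
orientation: [-0.301, -3.126, -0.001]
contact_force: [0.3, 0.1, -0.2]
grip_width: 0.0
```

Run:
```python
from h import *
o=r.get_obs();print({k:o[k] for k in ['clock','tcp_pos','contact_force']})
s=grab('scene','s9');w=grab('wrist','w9');t=grab('top','t9')
P=cloud(w); m=(P[...,2]>.083)&(P[...,2]<.1)&(np.hypot(P[...,0]-.574,P[...,1]+.223)<.02); print(m.sum(),np.median(P[m],0))
```

```text
{'clock': 17.3, 'tcp_pos': array([ 0.573552  , -0.22273024,  0.21378625]), 'contact_force': array([ 0.30934771,  0.05692628, -0.15406473])}
523 [ 0.57365847 -0.2225058   0.08807797]
```

View pics/s9.png

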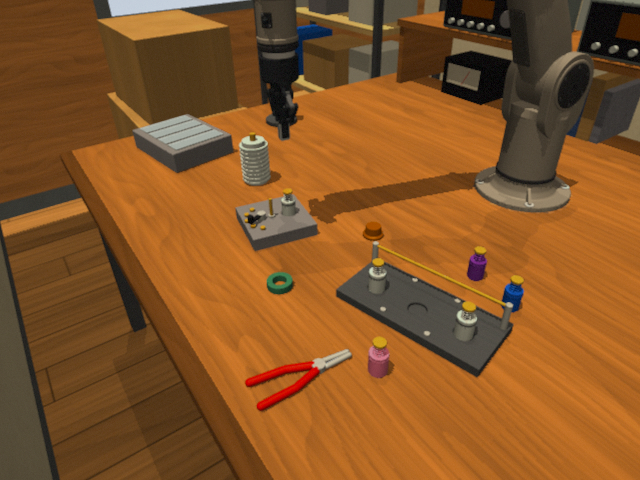

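The final scene shows the cartridge upright in the socket at (288,203), with the other two standing in the tester at (378,277) and (466,322). Everything else sits at the same pixels as before.

Run:
```python
from h import *
print(r.hand_in())
```

```text
the job is handed in; nothing more can be done
None
```

I found the 11 N cartridge, moved it to the selector socket, proved it there and handed the job in, with the clock at about 17.5 s of the 72 s allowed.

- **Tester presses:** With the TCP at 69.1 mm, the cartridge at the tester's +y end read about 18 N (stiff). The middle one read 10.9–11.3 N at 69.0 mm, held for more than 1 s, so I took that one. I did not press the third because the right one was already found.
- **Placing:** I set the middle cartridge into the socket. The wrist camera then measured its cap top at 88.0 mm, which is fully home, and the scene camera read 87.1 mm.
- **Proving press:** The cap was held at 76.9–77.0 mm for 1.2 s. It read 11.5–11.8 N, slightly above the 11 N expected, with about 3–4 N of sideways force from friction. I then let go.
- **Last look:** The cap was back at 88.1 mm and the arm was clear. The other two were standing in the tester, and I saw no change in the surroundings.
- **Where measurements disagreed:**
  - The views differed by up to about 4 mm on positions.
  - Small moves landed up to 2–3 mm off the command.
  - I corrected both with a close wrist-camera look before inserting the cartridge.

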